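Square the sign blanks and hold the carrier ready

TASK

The four coloured sign blanks for the laundry machines lie ragged in the plywood carrier: with the carrier standing on the table, tap them in from the open side of their bay until all four are flush against its middle board. Then take the carrier by its red grip bar, lift it straight up with the blanks in it, 10 to 15 cm clear of the table, and finish holding it there, level and still, with the gripper closed on the bar: do not put it down or let go. Never tip the carrier, and leave the other things on the table where they are.

Things in the scene. Friction and masses are not known exactly. Their poses are not given: they have to be found in the camera images.
- carrier: Loose plywood carrier, 124 mm (x) by 170 mm (y), 122 mm tall, 0.5 kg loaded; pushed harder than about 3 N it slides. Origin: centre of the underside, z up. Base board 6 mm thick; an 8 mm upright middle board along x bears the red grip bar. Bay for the blanks on the +y side; on the -y side a fixed grey box with blue lid, 48 mm high, balances them.
- carrier_grip (a point): Centre of the carrier's red grip bar, 106 mm above its underside (x = y = 0). The bar is 104 mm long (x), 22 mm thick (y), 32 mm tall, flat-sided; pinch it across y from above. The loaded carrier balances within about 10 mm of this point. Axes as the carrier's.
- carrier_bay (a point): On the middle board's bay face (carrier y = 4 mm, z = 16 mm), mid-length; axes as the carrier's. +y points out of the open side. Flush blanks span y = 0 to 70 mm here. They lie at z = 0 on a pad reaching to y = 56 mm, overhanging the base board, whose top is 10 mm lower and ends at y = 81 mm. End walls at x = +-47 to 51 mm, out to y = 46 mm, up to z = 28 mm.
- plate0_mid (a point): Centre of the white sign blank, number 1 from the bottom of four stacked in the carrier's bay: loose rigid board 90 mm (x) by 70 mm (y) by 8 mm thick, 30 g; axes as the carrier's at the start. The stack is 32 mm high, 16 to 48 mm above the carrier's underside. At the start the blanks stand 0 to 22 mm out from flush, each differently.
- plate1_mid (a point): Centre of the yellow sign blank, number 2 from the bottom of four stacked in the carrier's bay: loose rigid board 90 mm (x) by 70 mm (y) by 8 mm thick, 30 g; axes as the carrier's at the start. The stack is 32 mm high, 16 to 48 mm above the carrier's underside. At the start the blanks stand 0 to 22 mm out from flush, each differently.
- plate2_mid (a point): Centre of the green sign blank, number 3 from the bottom of four stacked in the carrier's bay: loose rigid board 90 mm (x) by 70 mm (y) by 8 mm thick, 30 g; axes as the carrier's at the start. The stack is 32 mm high, 16 to 48 mm above the carrier's underside. At the start the blanks stand 0 to 22 mm out from flush, each differently.
- plate3_mid (a point): Centre of the orange sign blank, number 4 from the bottom of four stacked in the carrier's bay: loose rigid board 90 mm (x) by 70 mm (y) by 8 mm thick, 30 g; axes as the carrier's at the start. The stack is 32 mm high, 16 to 48 mm above the carrier's underside. At the start the blanks stand 0 to 22 mm out from flush, each differently.
- cup: Blue coin cup, 72 mm across, 75 mm tall, beside the carrier's -y side. Origin under its centre. A bystander: leave it alone.
- screwdriver: Screwdriver lying on the table beyond the carrier's +x end, roughly across it. Origin on the table under it, its x along the tool. A bystander: leave it alone.
- softener: Softener bottle, 76 mm across, 190 mm tall. Origin under its centre. A bystander: leave it alone.
- jar: Orange jar, 84 mm across, 110 mm tall. Origin under its centre. A bystander: leave it alone.
- wrench: Steel wrench lying on the table to the robot's right. A bystander: leave it alone.
There are look-alikes about, which are no part of the job. There is more than one size of the part that bears plate3_mid; the job needs the smallest.

How it is judged:
On the way, in this order (a step that is already met when the one before it is completed fails the run):
1. all four blanks flush against the middle board, the carrier still standing on the table (y of plate0_mid in the frame of carrier_bay between 0.03 and 0.039 m and y of plate1_mid in the frame of carrier_bay between 0.03 and 0.039 m and y of plate2_mid in the frame of carrier_bay between 0.03 and 0.039 m and y of plate3_mid in the frame of carrier_bay between 0.03 and 0.039 m and z of each of plate0_mid, plate1_mid, plate2_mid, plate3_mid in the frame of carrier_bay above 0 m and height (world z) of carrier below 0.01 m), for 0.2 s.
2. the carrier lifted clear and level in the gripper, the blanks in it (height (world z) of carrier above 0.08 m and angle between carrier's own z axis and vertical below 0.09 rad and contact force between carrier and the fingers above 2 N and z of each of plate0_mid, plate1_mid, plate2_mid, plate3_mid in the frame of carrier_bay above 0 m and y of each of plate0_mid, plate1_mid, plate2_mid, plate3_mid in the frame of carrier_bay above 0.03 m), for 0.3 s.
At the end, for the whole second after the job is handed in: The carrier hangs from the gripper, touching no bystander, underside 80 to 200 mm above the table, within 250 mm of where it stood, tilt under 0.09 rad (5 degrees), slower than 30 mm/s and 0.15 rad/s; all four blanks in the bay, at most 4 mm out from flush (all of step 2 and y of each of plate0_mid, plate1_mid, plate2_mid, plate3_mid in the frame of carrier_bay below 0.039 m and height (world z) of carrier below 0.2 m and distance of carrier from where it was at the start of the episode below 0.25 m and linear speed of carrier below 0.03 m/s and angular speed of carrier below 0.15 rad/s and contact force between carrier and cup below 0.2 N and contact force between carrier and screwdriver below 0.2 N and contact force between carrier and softener below 0.2 N and contact force between carrier and jar below 0.2 N and contact force between carrier and wrench below 0.2 N); the arm keeps its last pose, push and grip.
It fails at once if the carrier tipped by more than 0.25 rad (angle between carrier's own z axis and vertical above 0.25 rad).
It fails at once if a bystander moved by more than 30 mm (distance of any of cup, screwdriver, softener, jar, wrench from where it was at the start of the episode above 0.03 m).
It also fails if it takes over 56 s, if anything falls off the work surface, if the arm or the gripper's body presses on something with over 40 N, if the wrist force passes 120 N, or if a joint passes its speed limit or range.

ROBOT

A 6-joint arm with a two-finger parallel gripper is mounted at the origin on the work surface. World frame = base frame: x ahead of the robot, y to its left, z up, the work surface at z = 0. Lengths are in m, angles in rad, forces in N, time in s.
With the tool pointing down it reaches from about 0.375 to 0.9 m from the base axis. Payload 3.1 kg.
Tool frame: the origin (TCP) lies midway between the tips of the shut fingers; the grasp point (between the pads) lies 19 mm behind it (manip.grasp_offset is the distance from the TCP to the grasp point, in m); z points along the fingers, y is the line along which they close (so a half turn about z gives the same grasp; the last joint's range is limited). The gripper opens to 85 mm and grips with 20 to 120 N. Pads are 22 mm wide; open, the fingers measure 114 mm over their backs; the gripper's body (76 mm by 85 mm) begins 54 mm behind the grasp point. The pads swing forward as they close: fully open they stand 13 mm farther back than shut.
Start: joints at [-1.335, 0.527, 1.433, -0, 1.181, -0.178], TCP at [0.252, -0.572, 0.231] pointing down, gripper open.
Joint ranges: [-3.08, 3.08], [-0.75, 2.2], [0.22, 2.44], [-1.43, 4.57], [0, 2.65], [-2.85, 2.85]. Speed limits (rad/s): [2.79, 2.79, 3.14, 3.14, 3.14, 3.14].

INTERFACE

Orientations are given as a unit quaternion [x, y, z, w].
In Python, from station import sensors, cams, order, manip gives the robot as it stands.
- The arm moves only by the tool move_arm, never from a script. Its argument "targets" is a list of rows, each an object of numbers: "dx", "dy", "dz": the shift along the world's x, y, z normalised to -1 to 1, where 1 is 25 mm; "rx", "ry", "rz": the turn, a rotation vector about the world's x, y, z normalised to -1 to 1, where 1 is 30 degrees. A call has exactly 10 rows; each row shifts and turns the commanded pose from where the row before left it; what a row does not reach is not made up. A row lasts 1/8 s, in which the tool goes at most 62.5 mm and 10.7 degrees, less where a joint would pass 70% of its speed; a pose out of reach is approached as far as the arm can. A call with a number of a shift or a turn outside -1 to 1 is refused whole. A call with a gripper value outside its range is refused whole. "claw" is the opening in per cent of the stroke, from 0 (shut) to 100 (fully open), set as the call begins (left out, the last holds). The fingers move at their own pace and stop on an object; "newtons" is the grip in N (left out, the last holds). Time passes only in rows, so rows that do not move let the fingers close, or fill a call up. It gives the time, the measured TCP pose, the force, the opening and the grip force at its end, in the units of the state.
- sensors.sense(): the state, without advancing time (a new reading comes with each control period).
- cams.snapshot(name): name is "side" or "top" or "wrist"; returns the picture (480x640x3 uint8, red, green, blue); there is no depth.
- cams.camera_model(name): a dict with "fx", "fy", "cx", "cy" (pixels), "distortion" ([k1, k2, p1, p2, k3] as OpenCV has them; the pictures are not rectified), "extrinsics" (4x4, takes a point from world to camera coordinates). Camera axes: x right, y down, z forward; pixel columns grow to the right and rows downward; lengths in m; the calibration is good to about 2 mm. A picture is of the moment at which its call begins: read the wrist's pose just before it. camera_model takes no time and is no camera call; for the wrist camera it gives the pose at the moment of the call.
- order.sign_off(): hands the job in; it is judged then, once.
The state is a dict: "t": time; "q": joint angles; "qd": joint speeds; "tau": joint torques, N m; "tcp_pos": TCP position; "tool_rot": TCP orientation; "force": force on the tool from outside, world axes, zero at the start; "ft_torque": the same for the moment, N m; "finger_gap": opening from 0.0 (shut) to 1.0 (fully open); "gripper_force": force on a finger pad.
Only numpy, scipy, OpenCV 4.12 (cv2) and the standard library are available. Lean on these libraries where they do the work, as an engineer would, in place of code of your own. Each camera call takes 0.05 s, during which the arm holds its last target. There are 200 camera calls.

## Working session

There is one attempt and no reset: what is moved stays moved. The work goes in short steps, Python scripts to look and compute and a tool call to move; the robot and the scene stay as the last step left them, time stands still between calls to the robot, and variables do not carry over. Pictures are saved under pics/ and viewed, at most 10 in all, crops included, and the job is handed in when it is done.

Besides the shell and the picture viewer there is one more tool, called as name([rows], argument=value, ...), one row to a line, values as JSON. move_arm: Moves the arm, as the interface text tells. Scaled input: -1 to 1 covers 25 mm each way for a shift and 30 degrees each way for a turn. Its arguments: {"type":"object","properties":{"targets":{"type":"array"},"claw":{"type":"number"},"newtons":{"type":"number"}},"required":["targets"]}

```bash
mkdir -p pics; ls; cat > h.py <<'E'
import numpy as np, cv2
from station import sensors, cams, order, manip
def snap(n,f):
    M=cams.camera_model(n); im=cams.snapshot(n); cv2.imwrite('pics/'+f,im[:,:,::-1]); return im,M
def ray(M,uv,z):
    K=np.array([[M['fx'],0,M['cx']],[0,M['fy'],M['cy']],[0,0,1.]])
    p=cv2.undistortPoints(np.array(uv,float).reshape(-1,1,2),K,np.array(M['distortion'],float)).reshape(-1,2)
    E=np.array(M['extrinsics']);R=E[:3,:3];c=-R.T@E[:3,3]
    d=np.c_[p,np.ones(len(p))]@R
    return c+d*((z-c[2])/d[:,2])[:,None]
E
python3 - <<'E'
from h import *
print(sensors.sense())
for n in ('top','side'):
    im,M=snap(n,n+'0.png'); E=np.array(M['extrinsics']); print(n,-E[:3,:3].T@E[:3,3],E[2,:3])
print(manip.grasp_offset)
E
```

```text
pics
{'t': 0.0, 'q': array([-1.33451256e+00,  5.28453944e-01,  1.43390232e+00, -7.30873320e-06,
        1.18137236e+00, -1.78511003e-01]), 'qd': array([-0.0007716 , -0.00104288,  0.00017173,  0.00103972,  0.00042084,
       -0.00079439]), 'tau': array([-2.24019145e-04, -4.42354274e+01, -1.78027654e+01, -3.25692408e-04,
        8.40723136e-03,  1.24085094e-06]), 'tcp_pos': array([ 0.25172673, -0.57129173,  0.23034111]), 'tool_rot': array([ 9.78569298e-01,  2.05915004e-01, -3.42237842e-05, -1.06744142e-03]), 'force': array([-0.04618956, -0.32452699,  0.85084352]), 'ft_torque': array([ 0.02762727, -0.02829267, -0.01422531]), 'gripper_force': 0.0, 'finger_gap': 0.9997436308922839}
top [ 0.44251697 -0.03900922  1.43490018] [ 0.06475302  0.02420226 -0.99760779]
side [0.24833108 0.78795249 0.67292289] [ 0.27364148 -0.77731782 -0.56647802]
0.0187
```

View pics/top0.png

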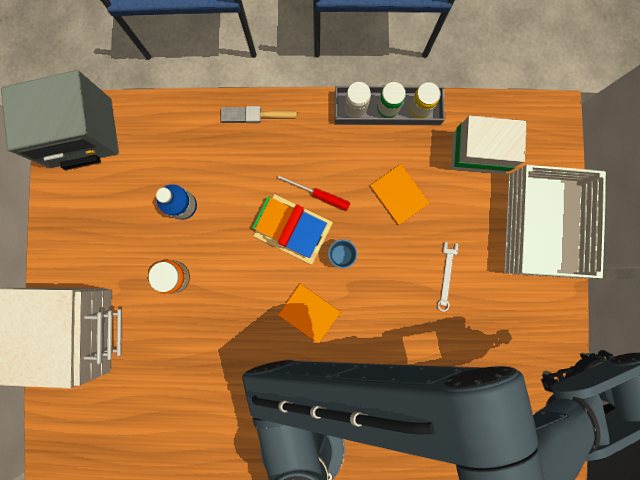

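View pics/side0.png

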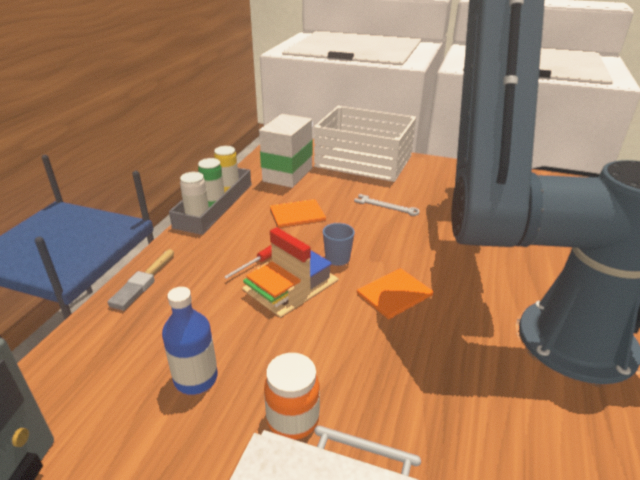

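The top view shows the carrier near (292,228). Its red bar runs from (283,243) to (300,208) and the bay opens to image left (world +y). The screwdriver is above it, the cup at its lower right, and the jar and bottle are well to the left. I'll measure the bar and the blanks next.

```bash
python3 - <<'E'
from h import *
im=cv2.imread('pics/top0.png'); M=cams.camera_model('top')
crop=im[180:280,230:360]; cv2.imwrite('pics/c0.png',cv2.resize(crop,None,fx=6,fy=6,interpolation=cv2.INTER_CUBIC))
hsv=cv2.cvtColor(im,cv2.COLOR_BGR2HSV)
m=((hsv[...,0]<5)|(hsv[...,0]>174))&(hsv[...,1]>190)&(hsv[...,2]>120)
n,l,s,c=cv2.connectedComponentsWithStats(m.astype(np.uint8))
for i in range(1,n):
    if s[i,4]<80: continue
    ys,xs=np.where(l==i); P=ray(M,np.c_[xs,ys],0.122)[:,:2]
    r=cv2.minAreaRect(P.astype(np.float32)*1000); print(c[i],s[i],r,cv2.boxPoints(r).round())
for nm,uv in dict(softener=(172,200),jar=(168,276),cup=(342,254)).items(): print(nm,ray(M,[uv],0.08))
E
```

```text
[331.02875399 199.1341853 ] [313 189  37  21 313] ((630.1135864257812, -67.64799499511719), (90.05425262451172, 20.45012664794922), 66.3548583984375) [[ 603. -105.]
 [ 621. -113.]
 [ 658.  -31.]
 [ 639.  -22.]]
[290.55820106 225.28571429] [278 205  26  41 378] ((567.04296875, 27.626567840576172), (21.36859130859375, 100.19483184814453), 63.850826263427734) [[517.  40.]
 [607.  -4.]
 [617.  15.]
 [527.  59.]]
softener [[0.63334009 0.32561902 0.08      ]]
jar [[0.44438232 0.33166208 0.08      ]]
cup [[ 0.50073044 -0.09670834  0.08      ]]
```

View pics/c0.png

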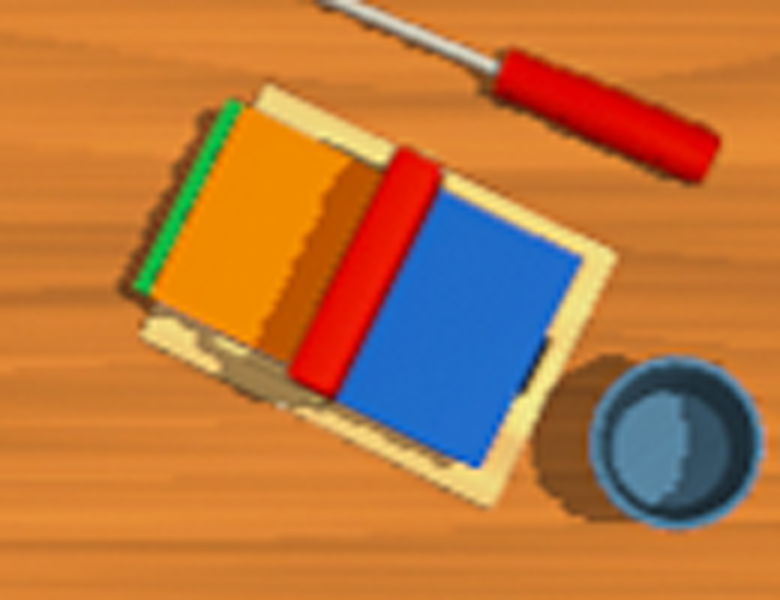

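The carrier is at about (0.567, 0.028). Its x axis points at −26° and its y axis (out of the bay) at +64°. I'll approach high, to a point outside the bay's open side.

move_arm([
  {"dx": 0.5, "dy": 0.96, "rz": 0.045},
  {"dx": 0.5, "dy": 0.96, "rz": 0.045},
  {"dx": 0.5, "dy": 0.96, "rz": 0.045},
  {"dx": 0.5, "dy": 0.96, "rz": 0.045},
  {"dx": 0.5, "dy": 0.96, "rz": 0.045},
  {"dx": 0.5, "dy": 0.96, "rz": 0.045},
  {"dx": 0.5, "dy": 0.96, "rz": 0.045},
  {"dx": 0.5, "dy": 0.96, "rz": 0.045},
  {"dx": 0.5, "dy": 0.96, "rz": 0.045},
  {"dx": 0.5, "dy": 0.96, "rz": 0.045},
], claw=0)

```text
schema error: expected keys dx, dy, dz, rx, ry, rz
```

move_arm([
  {"dx": 0.5, "dy": 0.96, "rz": 0.045},
  {"dx": 0.5, "dy": 0.96, "rz": 0.045},
  {"dx": 0.5, "dy": 0.96, "rz": 0.045},
  {"dx": 0.5, "dy": 0.96, "rz": 0.045},
  {"dx": 0.5, "dy": 0.96, "rz": 0.045},
  {"dx": 0.5, "dy": 0.96, "rz": 0.045},
  {"dx": 0.5, "dy": 0.96, "rz": 0.045},
  {"dx": 0.5, "dy": 0.96, "rz": 0.045},
  {"dx": 0.5, "dy": 0.96, "rz": 0.045},
  {"dx": 0.5, "dy": 0.96, "rz": 0.045},
])

```text
schema error: expected keys dx, dy, dz, rx, ry, rz
```

move_arm([
  {"dx": 0.5, "dy": 0.96, "rz": 0.045},
  {"dx": 0.5, "dy": 0.96, "rz": 0.045},
  {"dx": 0.5, "dy": 0.96, "rz": 0.045},
  {"dx": 0.5, "dy": 0.96, "rz": 0.045},
  {"dx": 0.5, "dy": 0.96, "rz": 0.045},
  {"dx": 0.5, "dy": 0.96, "rz": 0.045},
  {"dx": 0.5, "dy": 0.96, "rz": 0.045},
  {"dx": 0.5, "dy": 0.96, "rz": 0.045},
  {"dx": 0.5, "dy": 0.96, "rz": 0.045},
  {"dx": 0.5, "dy": 0.96, "rz": 0.045},
])

```text
schema error: expected keys dx, dy, dz, rx, ry, rz
```

```bash
python3 - <<'E'
from h import *
s=sensors.sense();print(s['t'],s['tcp_pos'],s['tool_rot'],s['force'])
im,M=snap('wrist','w1.png'); E=np.array(M['extrinsics']); print(-E[:3,:3].T@E[:3,3],E[2,:3])
E
```

```text
0.1 [ 0.25176377 -0.57135834  0.23043827] [ 9.78562650e-01  2.05947139e-01 -3.52347680e-05 -9.56118122e-04] [-0.28984762  0.34077868 -0.47605469]
[ 0.32705495 -0.53779433  0.37318092] [-0.29092422 -0.12493964 -0.94855321]
```

View pics/w1.png

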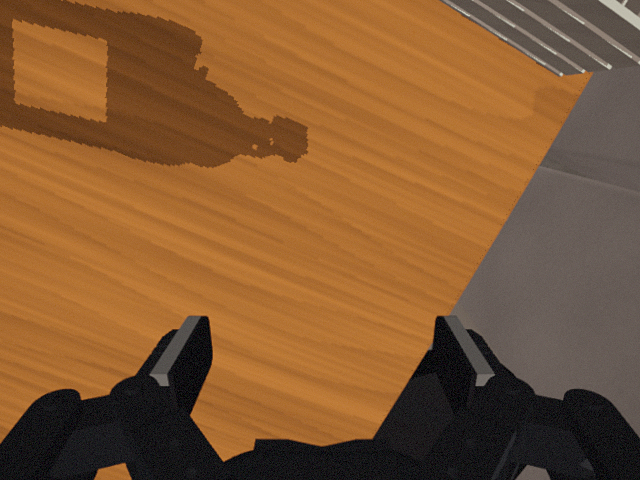

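Nothing has moved yet: rows need all six keys. The wrist picture shows bare table and the open fingers. It also puts the camera on the tool's +x side.

move_arm([
  {"dx": 0.5, "dy": 0.96, "dz": 0, "rx": 0, "ry": 0, "rz": 0.045},
  {"dx": 0.5, "dy": 0.96, "dz": 0, "rx": 0, "ry": 0, "rz": 0.045},
  {"dx": 0.5, "dy": 0.96, "dz": 0, "rx": 0, "ry": 0, "rz": 0.045},
  {"dx": 0.5, "dy": 0.96, "dz": 0, "rx": 0, "ry": 0, "rz": 0.045},
  {"dx": 0.5, "dy": 0.96, "dz": 0, "rx": 0, "ry": 0, "rz": 0.045},
  {"dx": 0.5, "dy": 0.96, "dz": 0, "rx": 0, "ry": 0, "rz": 0.045},
  {"dx": 0.5, "dy": 0.96, "dz": 0, "rx": 0, "ry": 0, "rz": 0.045},
  {"dx": 0.5, "dy": 0.96, "dz": 0, "rx": 0, "ry": 0, "rz": 0.045},
  {"dx": 0.5, "dy": 0.96, "dz": 0, "rx": 0, "ry": 0, "rz": 0.045},
  {"dx": 0.5, "dy": 0.96, "dz": 0, "rx": 0, "ry": 0, "rz": 0.045},
], claw=0)

```text
t: 1.4
tcp_pos: [0.3774, -0.3307, 0.2313]
tool_rot: [0.947, 0.32, 0.0, -0.0]
force: [0.9, -0.0, -0.2]
finger_gap: 0.002
gripper_force: 0.0
```

move_arm([
  {"dx": 0.5, "dy": 0.96, "dz": 0, "rx": 0, "ry": 0, "rz": 0.045},
  {"dx": 0.5, "dy": 0.96, "dz": 0, "rx": 0, "ry": 0, "rz": 0.045},
  {"dx": 0.5, "dy": 0.96, "dz": 0, "rx": 0, "ry": 0, "rz": 0.045},
  {"dx": 0.5, "dy": 0.96, "dz": 0, "rx": 0, "ry": 0, "rz": 0.045},
  {"dx": 0.5, "dy": 0.96, "dz": 0, "rx": 0, "ry": 0, "rz": 0.045},
  {"dx": 0.5, "dy": 0.96, "dz": 0, "rx": 0, "ry": 0, "rz": 0.045},
  {"dx": 0.5, "dy": 0.96, "dz": 0, "rx": 0, "ry": 0, "rz": 0.045},
  {"dx": 0.5, "dy": 0.96, "dz": 0, "rx": 0, "ry": 0, "rz": 0.045},
  {"dx": 0.5, "dy": 0.96, "dz": 0, "rx": 0, "ry": 0, "rz": 0.045},
  {"dx": 0.5, "dy": 0.96, "dz": 0, "rx": 0, "ry": 0, "rz": 0.045},
])

```text
t: 2.65
tcp_pos: [0.5021, -0.0907, 0.2313]
tool_rot: [0.903, 0.429, -0.0, -0.0]
force: [-0.7, 0.2, 0.0]
finger_gap: 0.004
gripper_force: 0.0
```

move_arm([
  {"dx": 0.5, "dy": 0.96, "dz": 0, "rx": 0, "ry": 0, "rz": 0.045},
  {"dx": 0.5, "dy": 0.96, "dz": 0, "rx": 0, "ry": 0, "rz": 0.045},
  {"dx": 0.5, "dy": 0.96, "dz": 0, "rx": 0, "ry": 0, "rz": 0.045},
  {"dx": 0.5, "dy": 0.96, "dz": 0, "rx": 0, "ry": 0, "rz": 0.045},
  {"dx": 0.5, "dy": 0.96, "dz": 0, "rx": 0, "ry": 0, "rz": 0.045},
  {"dx": 0.5, "dy": 0.96, "dz": 0, "rx": 0, "ry": 0, "rz": 0.045},
  {"dx": 0.5, "dy": 0.96, "dz": 0, "rx": 0, "ry": 0, "rz": 0.045},
  {"dx": 0.5, "dy": 0.96, "dz": 0, "rx": 0, "ry": 0, "rz": 0.045},
  {"dx": 0.5, "dy": 0.96, "dz": 0, "rx": 0, "ry": 0, "rz": 0.045},
  {"dx": 0.5, "dy": 0.96, "dz": 0, "rx": 0, "ry": 0, "rz": 0.045},
])

```text
t: 3.9
tcp_pos: [0.6268, 0.1493, 0.2311]
tool_rot: [0.846, 0.532, -0.0, -0.0]
force: [0.4, -0.3, 0.7]
finger_gap: 0.0
gripper_force: 0.0
```

```bash
python3 - <<'E'
from h import *
s=sensors.sense();print(s['t'],s['tcp_pos'],s['tool_rot'],s['force'])
im,M=snap('wrist','w2.png'); E=np.array(M['extrinsics']); print(-E[:3,:3].T@E[:3,3],E[2,:3])
E
```

```text
3.9 [0.62680593 0.14927616 0.23105417] [ 8.46470804e-01  5.32435074e-01 -2.46121169e-04 -9.70507288e-05] [ 0.40742544 -0.29559944  0.69115895]
[0.66275925 0.22381161 0.37377323] [-0.13807836 -0.28516139 -0.9484816 ]
```

View pics/w2.png

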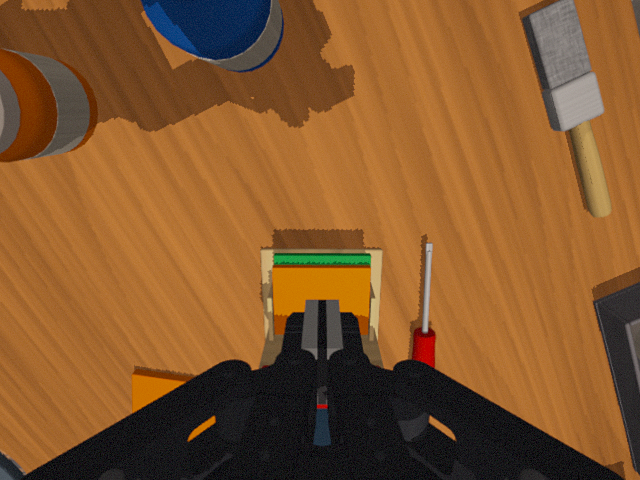

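The wrist view shows the carrier square in the picture, centred on the fingertips at column 321. The green blank stands out furthest, with its edge near row 253. The base board's front edge is near row 249.

```bash
python3 - <<'E'
from h import *
im=cv2.imread('pics/w2.png'); M=cams.camera_model('wrist')
c=np.array([.567,.0276,0]);a=np.radians(-26.15);R=np.array([[np.cos(a),-np.sin(a),0],[np.sin(a),np.cos(a),0],[0,0,1]])
f=lambda uv,z:(((ray(M,uv,z)-c)@R)*1000).round(1)
print('base front',f([(262,249),(381,249)],.006))
print('green',f([(274,254),(370,254),(274,264),(370,264)],.04)); print('orange',f([(274,267),(370,267)],.048))
s=sensors.sense();print('tcp',(s['tcp_pos']-c)@R*1000)
E
```

```text
base front [[-59.2  91.2   6. ]
 [ 60.3  92.4   6. ]]
green [[-43.   98.5  40. ]
 [ 44.8  99.3  40. ]
 [-43.3  88.7  40. ]
 [ 45.3  89.5  40. ]]
orange [[-42.4  88.9  48. ]
 [ 44.3  89.7  48. ]]
tcp [1.69209834e-01 1.39102379e+02 2.31164970e+02]
```

move_arm([
  {"dx": 0, "dy": 0, "dz": -0.87, "rx": 0, "ry": 0, "rz": 0},
  {"dx": 0, "dy": 0, "dz": -0.87, "rx": 0, "ry": 0, "rz": 0},
  {"dx": 0, "dy": 0, "dz": -0.87, "rx": 0, "ry": 0, "rz": 0},
  {"dx": 0, "dy": 0, "dz": -0.87, "rx": 0, "ry": 0, "rz": 0},
  {"dx": 0, "dy": 0, "dz": -0.87, "rx": 0, "ry": 0, "rz": 0},
  {"dx": 0, "dy": 0, "dz": -0.87, "rx": 0, "ry": 0, "rz": 0},
  {"dx": 0, "dy": 0, "dz": -0.87, "rx": 0, "ry": 0, "rz": 0},
  {"dx": 0, "dy": 0, "dz": -0.87, "rx": 0, "ry": 0, "rz": 0},
  {"dx": 0, "dy": 0, "dz": -0.87, "rx": 0, "ry": 0, "rz": 0},
  {"dx": 0, "dy": 0, "dz": -0.87, "rx": 0, "ry": 0, "rz": 0},
])

```text
t: 5.2
tcp_pos: [0.6267, 0.1482, 0.013]
tool_rot: [0.847, 0.532, 0.0, 0.0]
force: [0.3, -0.1, 0.7]
finger_gap: 0.005
gripper_force: 0.0
```

```bash
python3 - <<'E'
from h import *
s=sensors.sense();print(s['t'],s['tcp_pos'],s['tool_rot'],s['force'])
snap('wrist','w3.png')
E
```

```text
5.2 [0.62670047 0.14817936 0.01296773] [8.46753394e-01 5.31985609e-01 7.99922102e-06 2.44367349e-05] [ 0.33498701 -0.12233692  0.73954131]
```

View pics/w3.png

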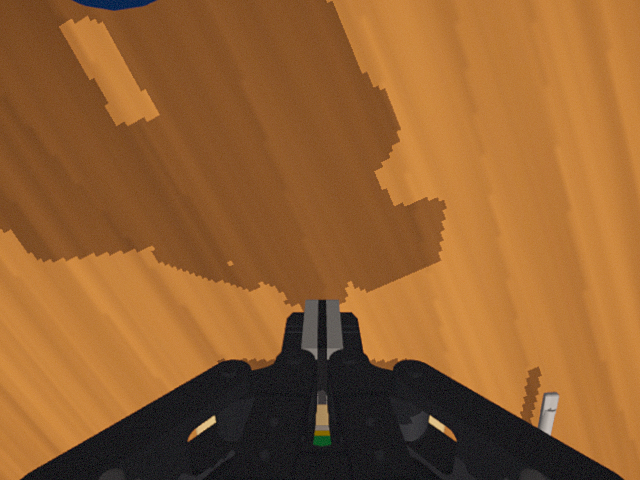

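The fingers are shut and beside the open side of the bay, with only table around them. I'll advance along the carrier's −y and watch the force.

move_arm([
  {"dx": -0.055, "dy": -0.11, "dz": -0.06, "rx": 0, "ry": 0, "rz": 0},
  {"dx": -0.055, "dy": -0.11, "dz": 0, "rx": 0, "ry": 0, "rz": 0},
  {"dx": -0.055, "dy": -0.11, "dz": 0, "rx": 0, "ry": 0, "rz": 0},
  {"dx": -0.055, "dy": -0.11, "dz": 0, "rx": 0, "ry": 0, "rz": 0},
  {"dx": -0.055, "dy": -0.11, "dz": 0, "rx": 0, "ry": 0, "rz": 0},
  {"dx": -0.055, "dy": -0.11, "dz": 0, "rx": 0, "ry": 0, "rz": 0},
  {"dx": -0.055, "dy": -0.11, "dz": 0, "rx": 0, "ry": 0, "rz": 0},
  {"dx": -0.055, "dy": -0.11, "dz": 0, "rx": 0, "ry": 0, "rz": 0},
  {"dx": -0.055, "dy": -0.11, "dz": 0, "rx": 0, "ry": 0, "rz": 0},
  {"dx": -0.055, "dy": -0.11, "dz": 0, "rx": 0, "ry": 0, "rz": 0},
])

```text
t: 6.5
tcp_pos: [0.613, 0.1204, 0.0123]
tool_rot: [0.847, 0.532, -0.0, -0.0]
force: [0.1, -0.9, -0.4]
finger_gap: -0.002
gripper_force: 0.0
```

```bash
python3 - <<'E'
from h import *
c=np.array([.567,.0276,0]);a=np.radians(-26.15);R=np.array([[np.cos(a),-np.sin(a),0],[np.sin(a),np.cos(a),0],[0,0,1]])
s=sensors.sense();print(s['t'],(s['tcp_pos']-c)@R*1000,s['force']@R)
im,M=snap('side','s1.png');im=im[:,:,::-1]
A=im[220:320,220:350];B=cv2.imread('pics/side0.png')[220:320,220:350]
t=im=cv2.imread('pics/top0.png')
cv2.imwrite('pics/c1.png',np.hstack([cv2.resize(x,None,fx=3,fy=3,interpolation=cv2.INTER_CUBIC) for x in (B,A)]))
f=lambda uv,z:(((ray(cams.camera_model('top'),uv,z)-c)@R)*1000).round(1)
# base corners from crop c0 (6x, offset 230,180)
k=lambda p:(230+p[0]/6,180+p[1]/6)
print('base corners',f([k((265,85)),k((616,255)),k((492,507)),k((143,333))],.006))
E
```

```text
6.5 [  0.44255167 103.55579808  12.27623931] [ 0.49448305 -0.74995977 -0.37422475]
base corners [[ 61.   84.3   6. ]
 [ 61.9 -84.7   6. ]
 [-59.  -85.1   6. ]
 [-58.8  83.2   6. ]]
```

View pics/c1.png

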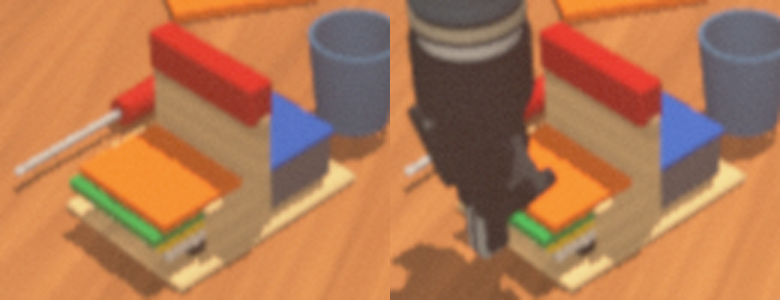

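The origin checks out against the base corners. In the side view the tip is about to touch the green blank. I'll continue gently.

move_arm([
  {"dx": -0.026, "dy": -0.054, "dz": 0, "rx": 0, "ry": 0, "rz": 0},
  {"dx": -0.026, "dy": -0.054, "dz": 0, "rx": 0, "ry": 0, "rz": 0},
  {"dx": -0.026, "dy": -0.054, "dz": 0, "rx": 0, "ry": 0, "rz": 0},
  {"dx": -0.026, "dy": -0.054, "dz": 0, "rx": 0, "ry": 0, "rz": 0},
  {"dx": -0.026, "dy": -0.054, "dz": 0, "rx": 0, "ry": 0, "rz": 0},
  {"dx": -0.026, "dy": -0.054, "dz": 0, "rx": 0, "ry": 0, "rz": 0},
  {"dx": -0.026, "dy": -0.054, "dz": 0, "rx": 0, "ry": 0, "rz": 0},
  {"dx": 0, "dy": 0, "dz": 0, "rx": 0, "ry": 0, "rz": 0},
  {"dx": 0, "dy": 0, "dz": 0, "rx": 0, "ry": 0, "rz": 0},
  {"dx": 0, "dy": 0, "dz": 0, "rx": 0, "ry": 0, "rz": 0},
])

```text
t: 7.8
tcp_pos: [0.6086, 0.1111, 0.0123]
tool_rot: [0.847, 0.532, -0.0, -0.0]
force: [-0.2, 0.4, 1.0]
finger_gap: 0.005
gripper_force: 0.0
```

```bash
cat >> h.py <<'E'
c=np.array([.567,.0276,0]);a=np.radians(-26.15);R=np.array([[np.cos(a),-np.sin(a),0],[np.sin(a),np.cos(a),0],[0,0,1]])
def st():
    s=sensors.sense();print(s['t'],((s['tcp_pos']-c)@R*1000).round(1),(s['force']@R).round(2))
# side view red-bar centroid/cup drift check
def bar():
    im=cams.snapshot('side');h=cv2.cvtColor(im,cv2.COLOR_RGB2HSV)[225:262,262:315]
    m=((h[...,0]<5)|(h[...,0]>174))&(h[...,1]>150);ys,xs=np.where(m);print('bar',xs.mean().round(2),ys.mean().round(2),m.sum())
E
python3 - <<'E'
from h import *
st()
E
```

```text
7.8 [ 0.5 93.3 12.3] [-0.39  0.3   1.02]
```

move_arm([
  {"dx": -0.018, "dy": -0.036, "dz": 0, "rx": 0, "ry": 0, "rz": 0},
  {"dx": -0.018, "dy": -0.036, "dz": 0, "rx": 0, "ry": 0, "rz": 0},
  {"dx": -0.018, "dy": -0.036, "dz": 0, "rx": 0, "ry": 0, "rz": 0},
  {"dx": -0.018, "dy": -0.036, "dz": 0, "rx": 0, "ry": 0, "rz": 0},
  {"dx": -0.018, "dy": -0.036, "dz": 0, "rx": 0, "ry": 0, "rz": 0},
  {"dx": -0.018, "dy": -0.036, "dz": 0, "rx": 0, "ry": 0, "rz": 0},
  {"dx": 0, "dy": 0, "dz": 0, "rx": 0, "ry": 0, "rz": 0},
  {"dx": 0, "dy": 0, "dz": 0, "rx": 0, "ry": 0, "rz": 0},
  {"dx": 0, "dy": 0, "dz": 0, "rx": 0, "ry": 0, "rz": 0},
  {"dx": 0, "dy": 0, "dz": 0, "rx": 0, "ry": 0, "rz": 0},
])

```text
t: 9.05
tcp_pos: [0.6059, 0.1057, 0.0123]
tool_rot: [0.847, 0.532, -0.0, 0.0]
force: [0.1, 0.1, -0.1]
finger_gap: -0.002
gripper_force: 0.0
```

```bash
python3 - <<'E'
from h import *
st();bar()
im=cv2.imread('pics/side0.png');h=cv2.cvtColor(im,cv2.COLOR_BGR2HSV)[225:262,262:315]
m=((h[...,0]<5)|(h[...,0]>174))&(h[...,1]>150);ys,xs=np.where(m);print('bar0',xs.mean().round(2),ys.mean().round(2),m.sum())
im,M=snap('side','s2.png');im=im[:,:,::-1]
cv2.imwrite('pics/c2.png',cv2.resize(im[220:320,220:350],None,fx=5,fy=5,interpolation=cv2.INTER_CUBIC))
E
```

```text
9.05 [ 0.5 87.2 12.3] [ 0.    0.14 -0.14]
bar 29.0 19.42 603
bar0 25.19 19.86 670
```

View pics/c2.png

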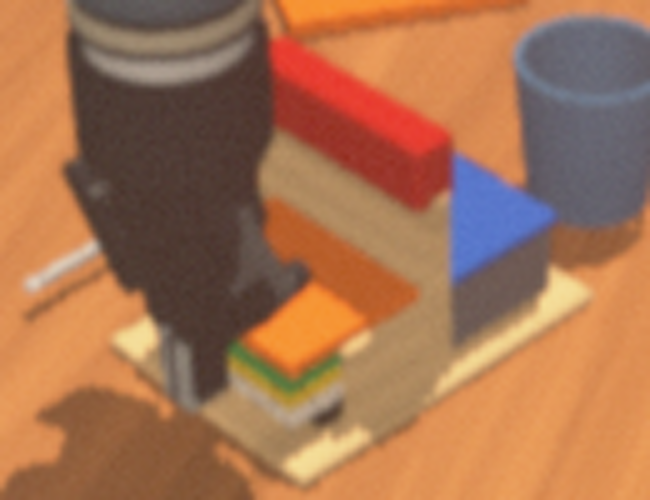

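The side crop shows green and yellow now in line at about (290,375), and the carrier hasn't moved. I'll keep going in smaller steps.

move_arm([
  {"dx": -0.009, "dy": -0.018, "dz": 0, "rx": 0, "ry": 0, "rz": 0},
  {"dx": -0.009, "dy": -0.018, "dz": 0, "rx": 0, "ry": 0, "rz": 0},
  {"dx": -0.009, "dy": -0.018, "dz": 0, "rx": 0, "ry": 0, "rz": 0},
  {"dx": -0.009, "dy": -0.018, "dz": 0, "rx": 0, "ry": 0, "rz": 0},
  {"dx": -0.009, "dy": -0.018, "dz": 0, "rx": 0, "ry": 0, "rz": 0},
  {"dx": -0.009, "dy": -0.018, "dz": 0, "rx": 0, "ry": 0, "rz": 0},
  {"dx": 0, "dy": 0, "dz": 0, "rx": 0, "ry": 0, "rz": 0},
  {"dx": 0, "dy": 0, "dz": 0, "rx": 0, "ry": 0, "rz": 0},
  {"dx": 0, "dy": 0, "dz": 0, "rx": 0, "ry": 0, "rz": 0},
  {"dx": 0, "dy": 0, "dz": 0, "rx": 0, "ry": 0, "rz": 0},
])

```text
t: 10.4
tcp_pos: [0.6047, 0.103, 0.0124]
tool_rot: [0.847, 0.532, 0.0, 0.0]
force: [1.7, 2.8, -1.0]
finger_gap: -0.0
gripper_force: 1.3
```

```bash
cat >> h.py <<'E'
def avg(n=6):
    F=[]
    for i in range(n):
        F.append(sensors.sense()['force']@R); im=cams.snapshot('side')
    print('F',np.mean(F,0).round(2),np.std(F,0).round(2))
    g=cv2.cvtColor(im,cv2.COLOR_RGB2HSV)[225:265,285:315]
    m=((g[...,0]<5)|(g[...,0]>174))&(g[...,1]>150);ys,xs=np.where(m);print('barend',xs.mean().round(2),ys.mean().round(2),m.sum())
E
python3 - <<'E'
from h import *
st();avg()
E
```

```text
10.4 [ 0.6 84.3 12.4] [ 0.3   3.3  -0.99]
F [ 0.12  2.97 -0.48] [0.35 0.65 0.29]
barend 11.52 22.16 425
```

The force has risen to 3 N at TCP y=84.3, which fits all four being flush (74 mm plus half a finger). I'll back off and check.

move_arm([
  {"dx": 0.05, "dy": 0.1, "dz": 0, "rx": 0, "ry": 0, "rz": 0},
  {"dx": 0.2, "dy": 0.4, "dz": 0, "rx": 0, "ry": 0, "rz": 0},
  {"dx": 0.35, "dy": 0.7, "dz": 0, "rx": 0, "ry": 0, "rz": 0},
  {"dx": 0.35, "dy": 0.7, "dz": 0.3, "rx": 0, "ry": 0, "rz": 0},
  {"dx": 0, "dy": 0, "dz": 1, "rx": 0, "ry": 0, "rz": 0},
  {"dx": 0, "dy": 0, "dz": 1, "rx": 0, "ry": 0, "rz": 0},
  {"dx": 0, "dy": 0, "dz": 1, "rx": 0, "ry": 0, "rz": 0},
  {"dx": 0, "dy": 0, "dz": 1, "rx": 0, "ry": 0, "rz": 0},
  {"dx": 0, "dy": 0, "dz": 1, "rx": 0, "ry": 0, "rz": 0},
  {"dx": 0, "dy": 0, "dz": 1, "rx": 0, "ry": 0, "rz": 0},
])

```text
t: 11.95
tcp_pos: [0.6287, 0.1519, 0.1714]
tool_rot: [0.846, 0.532, 0.0, 0.0]
force: [-0.5, 0.4, 0.2]
finger_gap: 0.004
gripper_force: 0.0
```

```bash
python3 - <<'E'
from h import *
st()
w,M=snap('wrist','w4.png'); sd,_=snap('side','s3.png')
bars=[]
for n in ('s2','s3'):
    g=cv2.cvtColor(cv2.imread(f'pics/{n}.png'),cv2.COLOR_BGR2HSV)[225:265,285:315]
    m=((g[...,0]<5)|(g[...,0]>174))&(g[...,1]>150);ys,xs=np.where(m);print(n,xs.mean().round(2),ys.mean().round(2),m.sum())
A=cv2.resize(sd[225:325,225:345,::-1],None,fx=4,fy=4,interpolation=cv2.INTER_CUBIC)
B=w[100:500,200:440,::-1]; B=cv2.resize(B,(int(240*400/B.shape[0]),400))
cv2.imwrite('pics/c3.png',np.hstack([A,B]))
E
```

```text
11.95 [  0.6 138.8 171.4] [-0.6   0.15  0.24]
s2 11.28 22.49 416
s3 11.66 21.95 409
```

View pics/c3.png

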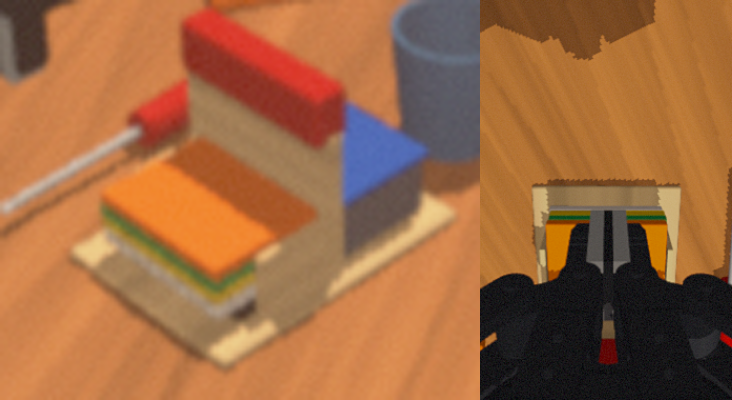

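The side view shows the stack lined up in one plane and the carrier unmoved (under 1 mm). I'll check the depth numerically with the wrist view, relative to the base board's front edge.

```bash
python3 - <<'E'
from h import *
im=cv2.imread('pics/w4.png'); M=cams.camera_model('wrist')
f=lambda uv,z:(((ray(M,uv,z)-c)@R)*1000).round(1)
for u in (270,370):
    print(u)
    for v in range(268,320): 
        b=im[v,u-1:u+2].mean(0).astype(int); print(v,b[::-1],[float(f([(u,v)],z)[0][1]) for z in (.006,.016,.048)])
E
```

```text
270
268 [165 105  52] [95.3, 99.3, 112.4]
269 [164 104  50] [94.3, 98.4, 111.6]
270 [150  92  43] [93.4, 97.5, 110.8]
271 [114  68  32] [92.5, 96.6, 110.0]
272 [105  65  32] [91.5, 95.7, 109.2]
273 [106  62  28] [90.6, 94.8, 108.4]
274 [108  63  30] [89.7, 93.9, 107.5]
275 [105  60  24] [88.7, 93.0, 106.7]
276 [107  76  50] [87.8, 92.1, 105.9]
277 [117  94  62] [86.8, 91.2, 105.1]
278 [133 107  71] [85.9, 90.3, 104.3]
279 [138 110  73] [85.0, 89.4, 103.5]
280 [138 113  74] [84.0, 88.4, 102.7]
281 [137 109  69] [83.1, 87.5, 101.8]
282 [137 110  71] [82.1, 86.6, 101.0]
283 [135 107  68] [81.2, 85.7, 100.2]
284 [137 108  70] [80.2, 84.8, 99.4]
285 [138 109  71] [79.2, 83.8, 98.5]
286 [134 106  67] [78.3, 82.9, 97.7]
287 [139 111  76] [77.3, 82.0, 96.9]
288 [138 110  71] [76.4, 81.1, 96.0]
289 [136 110  70] [75.4, 80.1, 95.2]
290 [139 109  73] [74.4, 79.2, 94.4]
291 [137 109  70] [73.5, 78.3, 93.5]
292 [137 107  71] [72.5, 77.3, 92.7]
293 [140 111  72] [71.5, 76.4, 91.9]
294 [134 108  71] [70.6, 75.4, 91.0]
295 [113  96  75] [69.6, 74.5, 90.2]
296 [112 101  93] [68.6, 73.6, 89.3]
297 [11
[... 2057 characters left out ...]
 70.1, 86.3]
301 [117  87   0] [64.1, 69.2, 85.4]
302 [121  93   0] [63.1, 68.2, 84.6]
303 [119  92   0] [62.1, 67.3, 83.7]
304 [86 93 13] [61.1, 66.3, 82.9]
305 [18 73 32] [60.1, 65.3, 82.0]
306 [ 6 74 31] [59.1, 64.4, 81.1]
307 [17 76 34] [58.1, 63.4, 80.3]
308 [63 83 31] [57.1, 62.4, 79.4]
309 [110  61  11] [56.1, 61.5, 78.6]
310 [122  50   0] [55.1, 60.5, 77.7]
311 [121  52   1] [54.1, 59.5, 76.8]
312 [132  59   0] [53.1, 58.6, 75.9]
313 [174  85   0] [52.1, 57.6, 75.1]
314 [208 115   0] [51.1, 56.6, 74.2]
315 [207 124   0] [50.1, 55.6, 73.3]
316 [208 129   0] [49.1, 54.6, 72.4]
317 [206 127   0] [48.1, 53.7, 71.6]
318 [207 127   0] [47.0, 52.7, 70.7]
319 [206 127   0] [46.0, 51.7, 69.8]
```

The blanks' front measures 74 to 75 mm (flush is 74) top and bottom, left and right. Next: turn 90°, open the gripper and go over the bar.

move_arm([
  {"dx": -0.247, "dy": -0.497, "dz": 0.4, "rx": 0, "ry": 0, "rz": 0.298},
  {"dx": -0.247, "dy": -0.497, "dz": 0.4, "rx": 0, "ry": 0, "rz": 0.298},
  {"dx": -0.247, "dy": -0.497, "dz": 0.4, "rx": 0, "ry": 0, "rz": 0.298},
  {"dx": -0.247, "dy": -0.497, "dz": 0, "rx": 0, "ry": 0, "rz": 0.298},
  {"dx": -0.247, "dy": -0.497, "dz": 0, "rx": 0, "ry": 0, "rz": 0.298},
  {"dx": -0.247, "dy": -0.497, "dz": 0, "rx": 0, "ry": 0, "rz": 0.298},
  {"dx": -0.247, "dy": -0.497, "dz": 0, "rx": 0, "ry": 0, "rz": 0.298},
  {"dx": -0.247, "dy": -0.497, "dz": 0, "rx": 0, "ry": 0, "rz": 0.298},
  {"dx": -0.247, "dy": -0.497, "dz": 0, "rx": 0, "ry": 0, "rz": 0.298},
  {"dx": -0.247, "dy": -0.497, "dz": 0, "rx": 0, "ry": 0, "rz": 0.298},
], claw=100, newtons=20)

```text
t: 13.3
tcp_pos: [0.5662, 0.0266, 0.199]
tool_rot: [0.225, 0.974, -0.0, -0.001]
force: [0.6, -0.4, -0.5]
finger_gap: 1.001
gripper_force: 0.0
```

move_arm([
  {"dx": 0, "dy": 0, "dz": -0.2, "rx": 0, "ry": 0, "rz": 0},
  {"dx": 0, "dy": 0, "dz": -0.4, "rx": 0, "ry": 0, "rz": 0},
  {"dx": 0, "dy": 0, "dz": -0.4, "rx": 0, "ry": 0, "rz": 0},
  {"dx": 0, "dy": 0, "dz": 0, "rx": 0, "ry": 0, "rz": 0},
  {"dx": 0, "dy": 0, "dz": 0, "rx": 0, "ry": 0, "rz": 0},
  {"dx": 0, "dy": 0, "dz": 0, "rx": 0, "ry": 0, "rz": 0},
  {"dx": 0, "dy": 0, "dz": 0, "rx": 0, "ry": 0, "rz": 0},
  {"dx": 0, "dy": 0, "dz": 0, "rx": 0, "ry": 0, "rz": 0},
  {"dx": 0, "dy": 0, "dz": 0, "rx": 0, "ry": 0, "rz": 0},
  {"dx": 0, "dy": 0, "dz": 0, "rx": 0, "ry": 0, "rz": 0},
])

```text
t: 14.55
tcp_pos: [0.5666, 0.0262, 0.1748]
tool_rot: [0.228, 0.974, 0.0, 0.0]
force: [-0.6, -0.2, -1.8]
finger_gap: 1.0
gripper_force: 0.0
```

```bash
python3 - <<'E'
from h import *
st(); s=sensors.sense(); print(2*np.degrees(np.arctan2(s['tool_rot'][1],s['tool_rot'][0])))
im,M=snap('wrist','w5.png')
hsv=cv2.cvtColor(im,cv2.COLOR_RGB2HSV)
m=((hsv[...,0]<5)|(hsv[...,0]>174))&(hsv[...,1]>190)&(hsv[...,2]>140)
n,l,S,C=cv2.connectedComponentsWithStats(m.astype(np.uint8))
for i in range(1,n):
    if S[i,4]<400: continue
    ys,xs=np.where(l==i); P=(ray(M,np.c_[xs,ys],0.122)-c)@R*1000
    print(S[i],cv2.minAreaRect(P[:,:2].astype(np.float32)))
E
```

```text
14.55 [  0.2  -1.5 174.8] [-0.41 -0.46 -1.8 ]
153.6618701443696
[ 302  174   41   48 1610] ((-39.42393493652344, -0.11057567596435547), (20.197067260742188, 24.566823959350586), 88.86767578125)
[ 211  266  131   89 4868] ((25.827373504638672, -27.402145385742188), (53.03693389892578, 77.5945816040039), 3.084785223007202)
```

View pics/w5.png

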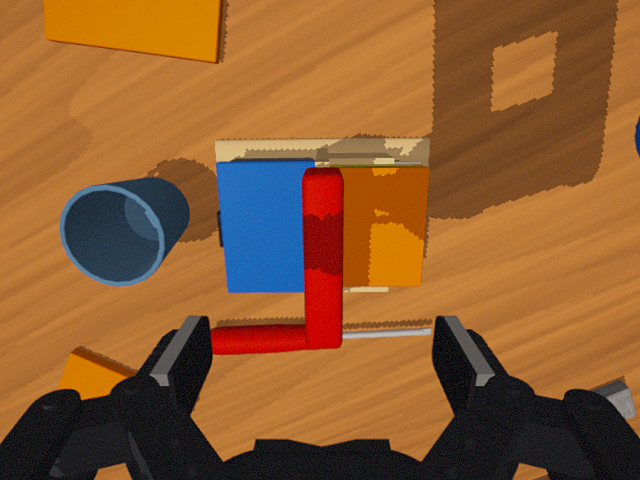

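The bar (column 323) lies midway between the open fingers (210 and 435) and square to them. The cup and screwdriver are clear. Descending.

move_arm([
  {"dx": 0.024, "dy": 0.047, "dz": -0.4, "rx": 0, "ry": 0, "rz": 0},
  {"dx": 0, "dy": 0, "dz": -0.4, "rx": 0, "ry": 0, "rz": 0},
  {"dx": 0, "dy": 0, "dz": -0.4, "rx": 0, "ry": 0, "rz": 0},
  {"dx": 0, "dy": 0, "dz": -0.4, "rx": 0, "ry": 0, "rz": 0},
  {"dx": 0, "dy": 0, "dz": -0.4, "rx": 0, "ry": 0, "rz": 0},
  {"dx": 0, "dy": 0, "dz": -0.4, "rx": 0, "ry": 0, "rz": 0},
  {"dx": 0, "dy": 0, "dz": -0.4, "rx": 0, "ry": 0, "rz": 0},
  {"dx": 0, "dy": 0, "dz": -0.4, "rx": 0, "ry": 0, "rz": 0},
  {"dx": 0, "dy": 0, "dz": -0.36, "rx": 0, "ry": 0, "rz": 0},
  {"dx": 0, "dy": 0, "dz": 0, "rx": 0, "ry": 0, "rz": 0},
])

```text
t: 15.85
tcp_pos: [0.5666, 0.0275, 0.0849]
tool_rot: [0.228, 0.974, -0.0, -0.001]
force: [-0.0, 0.7, -0.7]
finger_gap: 1.004
gripper_force: 0.0
```

move_arm([
  {"dx": 0, "dy": 0, "dz": 0, "rx": 0, "ry": 0, "rz": 0},
  {"dx": 0, "dy": 0, "dz": 0, "rx": 0, "ry": 0, "rz": 0},
  {"dx": 0, "dy": 0, "dz": 0, "rx": 0, "ry": 0, "rz": 0},
  {"dx": 0, "dy": 0, "dz": 0, "rx": 0, "ry": 0, "rz": 0},
  {"dx": 0, "dy": 0, "dz": 0, "rx": 0, "ry": 0, "rz": 0},
  {"dx": 0, "dy": 0, "dz": 0, "rx": 0, "ry": 0, "rz": 0},
  {"dx": 0, "dy": 0, "dz": 0, "rx": 0, "ry": 0, "rz": 0},
  {"dx": 0, "dy": 0, "dz": 0, "rx": 0, "ry": 0, "rz": 0},
  {"dx": 0, "dy": 0, "dz": 0, "rx": 0, "ry": 0, "rz": 0},
  {"dx": 0, "dy": 0, "dz": 0, "rx": 0, "ry": 0, "rz": 0},
], claw=0, newtons=60)

```text
t: 17.1
tcp_pos: [0.5673, 0.0272, 0.0862]
tool_rot: [0.228, 0.974, -0.0, 0.0]
force: [-0.8, -1.5, 5.0]
finger_gap: 0.248
gripper_force: 60.4
```

The gripper is closed on the bar (21 mm, 60 N). Lifting gently by about 12.5 cm.

move_arm([
  {"dx": 0, "dy": 0, "dz": 0.05, "rx": 0, "ry": 0, "rz": 0},
  {"dx": 0, "dy": 0, "dz": 0.1, "rx": 0, "ry": 0, "rz": 0},
  {"dx": 0, "dy": 0, "dz": 0.15, "rx": 0, "ry": 0, "rz": 0},
  {"dx": 0, "dy": 0, "dz": 0.2, "rx": 0, "ry": 0, "rz": 0},
  {"dx": 0, "dy": 0, "dz": 0.25, "rx": 0, "ry": 0, "rz": 0},
  {"dx": 0, "dy": 0, "dz": 0.3, "rx": 0, "ry": 0, "rz": 0},
  {"dx": 0, "dy": 0, "dz": 0.3, "rx": 0, "ry": 0, "rz": 0},
  {"dx": 0, "dy": 0, "dz": 0.3, "rx": 0, "ry": 0, "rz": 0},
  {"dx": 0, "dy": 0, "dz": 0.3, "rx": 0, "ry": 0, "rz": 0},
  {"dx": 0, "dy": 0, "dz": 0.3, "rx": 0, "ry": 0, "rz": 0},
])

```text
t: 18.35
tcp_pos: [0.5671, 0.0274, 0.1426]
tool_rot: [0.228, 0.974, -0.0, -0.0]
force: [0.5, 0.4, -6.2]
finger_gap: 0.25
gripper_force: 59.0
```

move_arm([
  {"dx": 0, "dy": 0, "dz": 0.3, "rx": 0, "ry": 0, "rz": 0},
  {"dx": 0, "dy": 0, "dz": 0.3, "rx": 0, "ry": 0, "rz": 0},
  {"dx": 0, "dy": 0, "dz": 0.3, "rx": 0, "ry": 0, "rz": 0},
  {"dx": 0, "dy": 0, "dz": 0.3, "rx": 0, "ry": 0, "rz": 0},
  {"dx": 0, "dy": 0, "dz": 0.3, "rx": 0, "ry": 0, "rz": 0},
  {"dx": 0, "dy": 0, "dz": 0.3, "rx": 0, "ry": 0, "rz": 0},
  {"dx": 0, "dy": 0, "dz": 0.3, "rx": 0, "ry": 0, "rz": 0},
  {"dx": 0, "dy": 0, "dz": 0.3, "rx": 0, "ry": 0, "rz": 0},
  {"dx": 0, "dy": 0, "dz": 0.25, "rx": 0, "ry": 0, "rz": 0},
  {"dx": 0, "dy": 0, "dz": 0.1, "rx": 0, "ry": 0, "rz": 0},
])

```text
t: 19.6
tcp_pos: [0.5674, 0.0274, 0.2114]
tool_rot: [0.228, 0.974, 0.0, 0.0]
force: [-0.1, 0.0, -5.3]
finger_gap: 0.246
gripper_force: 59.1
```

move_arm([
  {"dx": 0, "dy": 0, "dz": 0, "rx": 0, "ry": 0, "rz": 0},
  {"dx": 0, "dy": 0, "dz": 0, "rx": 0, "ry": 0, "rz": 0},
  {"dx": 0, "dy": 0, "dz": 0, "rx": 0, "ry": 0, "rz": 0},
  {"dx": 0, "dy": 0, "dz": 0, "rx": 0, "ry": 0, "rz": 0},
  {"dx": 0, "dy": 0, "dz": 0, "rx": 0, "ry": 0, "rz": 0},
  {"dx": 0, "dy": 0, "dz": 0, "rx": 0, "ry": 0, "rz": 0},
  {"dx": 0, "dy": 0, "dz": 0, "rx": 0, "ry": 0, "rz": 0},
  {"dx": 0, "dy": 0, "dz": 0, "rx": 0, "ry": 0, "rz": 0},
  {"dx": 0, "dy": 0, "dz": 0, "rx": 0, "ry": 0, "rz": 0},
  {"dx": 0, "dy": 0, "dz": 0, "rx": 0, "ry": 0, "rz": 0},
])

```text
t: 20.85
tcp_pos: [0.5672, 0.0274, 0.2108]
tool_rot: [0.228, 0.974, 0.0, 0.0]
force: [-1.0, 0.2, -5.3]
finger_gap: 0.247
gripper_force: 59.0
```

```bash
python3 - <<'E'
from h import *
st(); sd,_=snap('side','s4.png')
cv2.imwrite('pics/c4.png',cv2.resize(sd[120:330,190:390,::-1],None,fx=2.8,fy=2.8,interpolation=cv2.INTER_CUBIC))
E
```

```text
20.85 [ 2.000e-01 -1.000e-01  2.108e+02] [-1.01 -0.23 -5.32]
```

View pics/c4.png

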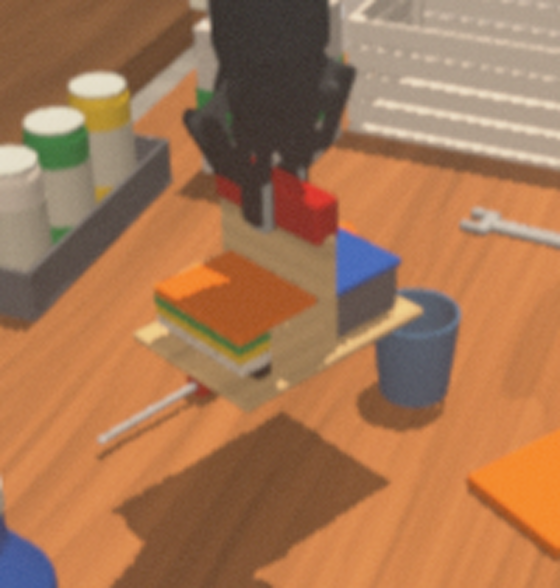

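The carrier hangs level about 125 mm up, with the blanks aligned and flush and nothing touching it. Handing in.

```bash
python3 -c "
from station import order
print(order.sign_off())"
```

```text
the job is handed in; nothing more can be done
None
```

I tapped all four blanks flush and lifted the carrier by its red bar; it is held level and still about 12.5 cm above the table, and the job is handed in, though the sign-off returned no verdict.

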